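# Focus the code reader and hold the lancet box over its window

## Task

Book the lancet box out on the desk's code reader, which reads the code on the underside of a pack without contact. First turn the reader's focus knob until its pointer line stands at the one long index mark; then pick up the lancet box, lift it clear over the stand of glass tubes between them, and stop with it level about 15 mm above the reader's window, centred on the window with its long side along the window's long side (either way round). Finish while still holding it there, still; the box must never touch the reader, and everything else stays where it is.

Things in the scene. Friction and masses are not known exactly. Their poses are not given: they have to be found in the camera images.
- lancet_box: The thing to carry: a low, open-topped card box, 51 mm (its x) by 76 mm (its y) and 22 mm high, about 70 g, loose on the desk, with rigid walls 2 mm thick (it can be gripped across its 51 mm width). Origin: centre of its underside, z up. It may stand left or right of the tube stand.
- code_reader: The code reader: a flat white case fixed to the desk, 112 mm (its x) by 200 mm (its y), flat top 45 mm above the desk. Origin: centre of its underside. On its top: a dark rectangular window on the -y half and the focus knob on the +y half (knob axis at x 0, y +56 mm). It stands on the other side of the tube stand from the box.
- window (a point): Centre of the reader's window, at the height of its flat top (45 mm above the desk; bezel and glass rise less than 1.5 mm). The dark glass is 60 mm (x) by 86 mm (y), with a 6 mm metal bezel. Axes parallel to the reader's: y is the long side.
- knob_grip (a point): Middle of the top face of the knob's bar grip, on the knob's vertical axis, 32 mm above the reader's flat top. The knob is a round grey skirt, 42 mm across, up to 10 mm above the flat top, and on it a bar 38 mm long, 12 mm thick, up to 32 mm, to be pinched across its thickness. This point turns with the knob: its x axis runs along the bar, its -x end carries the white pointer line.
- knob_pointer (a point): Pointer end of the knob's bar (19 mm from the knob's axis, 12 mm above the reader's flat top); turns with the knob.
- index_mark (a point): Middle of the long, broad index mark (14 mm by 4.5 mm) on the reader's flat top, 30.5 mm from the knob's axis; the scale's other marks are short and thin, every 0.4 rad. It does not turn with the knob.
- focus_knob (a joint): Angle of the focus knob in rad; grows as the knob is turned clockwise seen from above; range 0 to 2.8. At 0 the pointer points along the reader's -x; the index mark is at 2.0. The knob starts between 0.7 and 1.4, turns stiffly (about 0.04 N m of friction) and stays where it is left.
- esr_stand: The stand of glass tubes, between box and reader: white, 250 mm long (its y, pointing away from the robot), 66 mm wide, 117 mm high, loose, 0.34 kg. Origin: centre of its underside. To be carried over, not moved.
- sample_cup: Bystander: lidded sample cup, 51 mm across, 64 mm high, loose, at the right edge. Origin: centre of its underside.
- plaster_roll: Bystander: roll of tape lying flat, 58 mm across, 25 mm high, loose, at the right edge. Origin: centre of its underside.
- reagent_bottle: Bystander: glass bottle, 63 mm across, 132 mm high, loose, at the left edge. Origin: centre of its underside.

How it is judged:
On the way, in this order (a step that is already met when the one before it is completed fails the run):
1. the focus knob's pointer stands at the index mark (within 0.13 rad) (value of joint focus_knob between 1.87 and 2.13 rad), for 0.2 s.
2. the lancet box is lifted higher than the tube stand (height (world z) of lancet_box above 0.118 m), for 0.1 s.
3. the lancet box hovers over the window (all of step 1 and z of lancet_box in the frame of window between 0.005 and 0.028 m and horizontal distance between lancet_box and window below 0.01 m and angle between the y axis of lancet_box and the y axis of window, either way round below 0.14 rad and angle between lancet_box's own z axis and vertical below 0.12 rad and contact force between lancet_box and the fingers above 0.5 N and contact force between lancet_box and code_reader below 0.1 N and contact force between lancet_box and esr_stand below 0.1 N and linear speed of lancet_box below 0.02 m/s), for 0.3 s.
At the end, for the whole second after the job is handed in: Knob within 0.13 rad of the index mark; box held still in the fingers, underside 5 to 28 mm above the window, centre within 10 mm of the window's, long sides within 0.14 rad (either way round), level within 0.12 rad, touching neither reader nor tube stand; nothing else moved over 25 mm (all of step 3); the arm keeps its last pose, push and grip.
It fails at once if the lancet box touches the reader (contact force between lancet_box and code_reader above 0.3 N).
It fails at once if the tube stand or a bystander is moved by more than 25 mm or tipped (distance of any of esr_stand, sample_cup, plaster_roll, reagent_bottle from where it was at the start of the episode above 0.025 m or angle between any of esr_stand, sample_cup, plaster_roll, reagent_bottle's own z axis and vertical above 0.3 rad).
It also fails if it takes over 64 s, if anything falls off the work surface, if the arm or the gripper's body presses on something with over 40 N, if the wrist force passes 120 N, or if a joint passes its speed limit or range.

## Robot

A 7-joint arm with a two-finger parallel gripper is mounted at the origin on a cart in front of the work surface, level with it; the furniture and walls round the work are solid. World frame = base frame: x ahead of the robot, y to its left, z up, the work surface at z = 0. Lengths are in m, angles in rad, forces in N, time in s.
With the tool pointing down it reaches from about 0.35 to 0.775 m from the base axis. Payload 3.1 kg.
Tool frame: the origin (TCP) lies midway between the tips of the shut fingers; the grasp point (between the pads) lies 19 mm behind it (manip.hold_point_z is the distance from the TCP to the grasp point, in m); z points along the fingers, y is the line along which they close (so a half turn about z gives the same grasp; the last joint's range is limited). The gripper opens to 85 mm and grips with 20 to 120 N. Pads are 22 mm wide; open, the fingers measure 114 mm over their backs; the gripper's body (76 mm by 85 mm) begins 54 mm behind the grasp point. The pads swing forward as they close: fully open they stand 13 mm farther back than shut.
Start: joints at [-1.222, 0.311, 0.014, 1.512, -0.004, 1.319, -0.027], TCP at [0.209, 0.509, 0.231] pointing down, gripper open.
Joint ranges: [-2.7, 2.7], [-0.3, 1.91], [-1.27, 1.3], [0.12, 2.57], [-1.44, 4.58], [0.2, 2.03], [-3.05, 3.05]. Speed limits (rad/s): [2.79, 2.79, 3.14, 3.14, 3.14, 3.14, 3.14].

## Interface

Orientations are given as a rotation vector (axis times angle).
In Python, from cell import manip gives the robot as it stands.
- The arm moves only by the tool servo_tool, never from a script. Its argument "rows" is a list of rows, each a list of 4 numbers: the shift along the tool's x, y, z in mm, then the turn about the tool's z in units of 6 degrees (1.0 is 6 degrees). In form: [[x, y, z, twist], ...]. A call has 1 to 12 rows; each row is the pose to reach, as a shift and turn from the pose commanded when the call began, along the tool's axes at that moment; what a row does not reach only later rows make up. A row lasts 1/8 s, in which the tool goes at most 62.5 mm and 10.7 degrees, less where a joint would pass 70% of its speed; a pose out of reach is approached as far as the arm can. A call with a gripper value outside its range is refused whole. "fingers" is the opening, from -1 (shut) to 1 (fully open), set as the call begins (left out, the last holds). The fingers move at their own pace and stop on an object; "newtons" is the grip in N (left out, the last holds). Time passes only in rows, so rows that repeat a pose let the fingers close. It gives the time, the measured TCP pose, the force, the opening and the grip force at its end, in the units of the state.
- manip.observe(): the state, without advancing time (a new reading comes with each control period).
- manip.snapshot(name): name is "side" or "top" or "wrist"; returns the picture (480x640x3 uint8, red, green, blue); there is no depth.
- manip.camera_model(name): a dict with "fx", "fy", "cx", "cy" (pixels), "T" (4x4, takes a point from camera to world coordinates). Camera axes: x right, y down, z forward; pixel columns grow to the right and rows downward; lengths in m; the calibration is good to about 2 mm. A picture is of the moment at which its call begins: read the wrist's pose just before it. camera_model takes no time and is no camera call; for the wrist camera it gives the pose at the moment of the call.
- manip.hand_in(): hands the job in; it is judged then, once.
The state is a dict: "clock": time; "q": joint angles; "dq": joint speeds; "joint_efforts": joint torques, N m; "eef_pos": TCP position; "ee_rot": TCP orientation; "ft_force": force on the tool from outside, world axes, zero at the start; "wrist_torque": the same for the moment, N m; "opening": finger opening in m; "gripper_force": force on a finger pad.
Only numpy, scipy, OpenCV 4.12 (cv2) and the standard library are available. Lean on these libraries where they do the work, as an engineer would, in place of code of your own. Each camera call takes 0.05 s, during which the arm holds its last target. There are 200 camera calls.

## Working session

There is one attempt and no reset: what is moved stays moved. The work goes in short steps, Python scripts to look and compute and a tool call to move; the robot and the scene stay as the last step left them, time stands still between calls to the robot, and variables do not carry over. Pictures are saved under pics/ and viewed, at most 10 in all, crops included, and the job is handed in when it is done.

Besides the shell and the picture viewer there is one more tool, called after "Emit:" by a JSON object that holds its "fn" and its "kwargs", one argument or row to a line. servo_tool: Moves the arm, as the interface text tells. Its arguments: {"type":"object","properties":{"rows":{"type":"array"},"fingers":{"type":"number"},"newtons":{"type":"number"}},"required":["rows"]}

```bash
mkdir -p pics; ls; python3 - <<'E'
from cell import manip
import cv2
for n in ("top","side"):
    im=manip.snapshot(n); cv2.imwrite(f"pics/{n}1.png",im[:,:,::-1])
    m=manip.camera_model(n); print(n,m["fx"],m["cx"],m["cy"],m["T"])
s=manip.observe(); print(s["clock"],s["eef_pos"],s["ee_rot"],s["opening"],manip.hold_point_z)
E
```

```text
pics
top 462.4812572586091 322.3943229579442 243.76972801858147 [[ 0.01347009 -0.9897297   0.14231539  0.31214289]
 [-0.9998898  -0.01244444  0.00809448 -0.00235892]
 [-0.00624031 -0.14240874 -0.98978826  1.18943524]
 [ 0.          0.          0.          1.        ]]
side 512.3248405447878 324.61887000584795 245.36803064519668 [[ 0.95847467 -0.12785435  0.25491092  0.12735509]
 [-0.28515585 -0.4407455   0.85113427 -1.19375498]
 [ 0.00352962 -0.88847997 -0.45890182  0.74250099]
 [ 0.          0.          0.          1.        ]]
0.1 [0.20920895 0.50793789 0.23032351] [-0.60971438 -3.08149324  0.00330133] 0.0855040545656774 0.0187
```

View pics/top1.png

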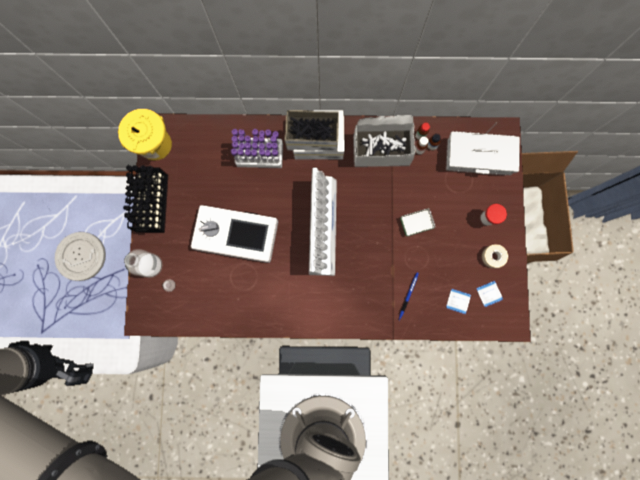

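View pics/side1.png

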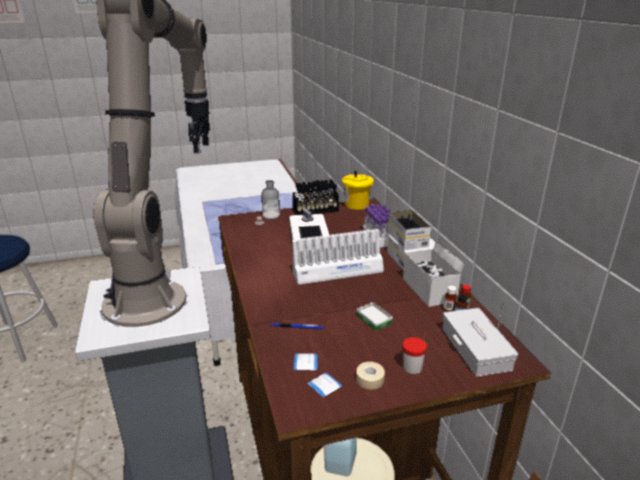

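The top view shows the reader at about (235,234) with its window at (247,235) and knob at (209,228). The stand is at (322,222) and the box at (418,222). The side view confirms the box lies right of the stand.

```bash
cat > h.py <<'E'
import numpy as np, cv2
from cell import manip
def ray(m,px,z):
    px=np.atleast_2d(px).astype(float)
    d=np.c_[(px[:,0]-m["cx"])/m["fx"],(px[:,1]-m["cy"])/m["fy"],np.ones(len(px))]@np.array(m["T"])[:3,:3].T
    o=np.array(m["T"])[:3,3]
    return o+d*((z-o[2])/d[:,2])[:,None]
def rect(m,mask,z,k=0):
    cs,_=cv2.findContours(mask.astype(np.uint8),cv2.RETR_EXTERNAL,cv2.CHAIN_APPROX_NONE)
    cs=sorted(cs,key=cv2.contourArea)[::-1]
    c=cs[k][:,0,:]
    w=ray(m,c,z)[:,:2]*1000
    (cx,cy),(a,b),t=cv2.minAreaRect(w.astype(np.float32))
    # long side direction deg from world x
    ang=t if a>=b else t+90
    return np.round([cx,cy,max(a,b),min(a,b),(ang+90)%180-90],1), c.mean(0).round(1)
E
python3 - <<'E'
from h import *
m=manip.camera_model("top"); im=cv2.imread("pics/top1.png"); g=im.max(2); mn=im.min(2)
def sub(x0,x1,y0,y1,mask):
    o=np.zeros(mask.shape,bool); o[y0:y1,x0:x1]=mask[y0:y1,x0:x1]; return o
print("reader",rect(m,sub(185,285,200,270,mn>120),.045))
print("window",rect(m,sub(222,275,212,256,g<70),.045))
print("box",rect(m,sub(395,440,200,245,mn>100),.022))
print("stand",rect(m,sub(300,345,160,285,mn>110),.06))
b=im[190:275,180:290]; c=im[195:250,390:450]
s=np.hstack([cv2.resize(b,None,fx=4,fy=4),cv2.resize(c,(300,340))])
cv2.imwrite("pics/c1.png",s)
E
```

```text
reader (array([501.9, 229.2, 204.1, 114.2,  80.8]), array([234.2, 233.1]))
window (array([497.1, 196.7,  87.6,  61.6,  81.2]), array([246.8, 234.7]))
box (array([ 540.6, -236.5,   77.9,   53.4,  -72.5]), array([417.4, 221.8]))
stand (array([ 5.340e+02,  6.400e+00,  2.724e+02,  6.390e+01, -5.000e-01]), array([322.4, 222.9]))
```

View pics/c1.png

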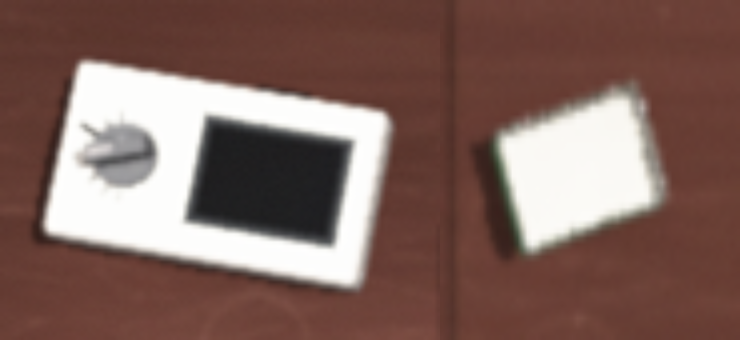

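```bash
cat >> h.py <<'E'
from scipy.spatial.transform import Rotation as R
def delta(target_mm, ydir=None):
    """tool-frame shift (mm) and twist (6deg units) to target TCP; ydir = world angle deg wanted for tool y (mod 180)"""
    s=manip.observe(); M=R.from_rotvec(s["ee_rot"]).as_matrix()
    d=M.T@(np.array(target_mm)-1000*np.array(s["eef_pos"]))
    a=np.degrees(np.arctan2(M[1,1],M[0,1]))
    tw=None
    if ydir is not None: tw=np.round([((a-ydir+90)%180-90)/6, (((a-ydir+90)%180-90)+180)/6,(((a-ydir+90)%180-90)-180)/6],2)
    print("t",round(s["clock"],2),"tcp",np.round(1000*np.array(s["eef_pos"]),1),"z-tool",M[:,2].round(3),"yang",a.round(1),"q",np.round(s["q"],2),"open",round(s["opening"]*1000,1),"F",np.round(s["ft_force"],1),round(float(s["gripper_force"]),1))
    print("shift",d.round(1),"twist opts",tw)
E
python3 -c "
from h import *
delta([460,284,250],7)
m=manip.camera_model('wrist');M=R.from_rotvec(manip.observe()['ee_rot']).as_matrix();print(M.round(2));T=np.array(m['T']);print((M.T@T[:3,:3]).round(2),M.T@(T[:3,3]-manip.observe()['eef_pos']),m['fx'])"
```

```text
t 0.1 tcp [209.2 507.9 230.3] z-tool [-0.001 -0.002 -1.   ] yang 67.6 q [-1.22  0.31  0.01  1.51 -0.    1.32 -0.03] open 85.5 F [0.2 0.  1.1] 0.0
shift [-317.2 -111.6  -19.4] twist opts [ 10.1  40.1 -19.9]
[[-0.92  0.38 -0.  ]
 [ 0.38  0.92 -0.  ]
 [-0.   -0.   -1.  ]]
[[ 0.   -0.96 -0.28]
 [ 1.    0.   -0.  ]
 [ 0.   -0.28  0.96]] [ 7.16652312e-02  1.14787007e-04 -1.43046948e-01] 372.12648141030996
```

Emit:
{"fn": "servo_tool", "kwargs": {
  "rows": [
    [-40,-10,0,1],
    [-90,-22,0,2.5],
    [-140,-35,0,4],
    [-190,-48,0,5.5],
    [-240,-60,0,7],
    [-290,-73,0,8.5],
    [-330,-83,0,9.6],
    [-364,-91,0,10.1],
    [-364,-91,0,10.1],
    [-364,-91,0,10.1]
  ],
  "fingers": 0.2
}}

```text
clock: 1.35
eef_pos: [0.5104, 0.2866, 0.2307]
ee_rot: [-2.079, -2.353, 0.001]
ft_force: [-0.6, 0.2, -0.2]
opening: 0.0514
gripper_force: 0.0
```

```bash
python3 - <<'E'
from h import *
delta([511,284.5,59],7)
m=manip.camera_model("wrist"); im=manip.snapshot("wrist")[:,:,::-1]
cv2.imwrite("pics/w1.png",im)
T=np.array(m["T"]); print(T.tolist(),m["fx"],m["cx"],m["cy"])
E
```

```text
t 1.35 tcp [510.4 286.6 230.7] z-tool [-0.002  0.    -1.   ] yang 7.1 q [-0.79  0.4   0.36  1.42 -0.14  1.35 -0.3 ] open 51.4 F [-0.6  0.2 -0.2] 0.0
shift [ -2.2   0.6 171.7] twist opts [ 1.000e-02  3.001e+01 -2.999e+01]
[[0.9923096311984881, 0.11913354135555591, 0.03359754685688298, 0.5017180354299299], [0.12377395429887611, -0.952229678699584, -0.27917494020936545, 0.3576393957665761], [-0.0012665180362434034, 0.28118648318823425, -0.9596523107898468, 0.37379391885519886], [0.0, 0.0, 0.0, 1.0]] 372.12648141030996 319.3176492039595 239.37045236705538
```

View pics/w1.png

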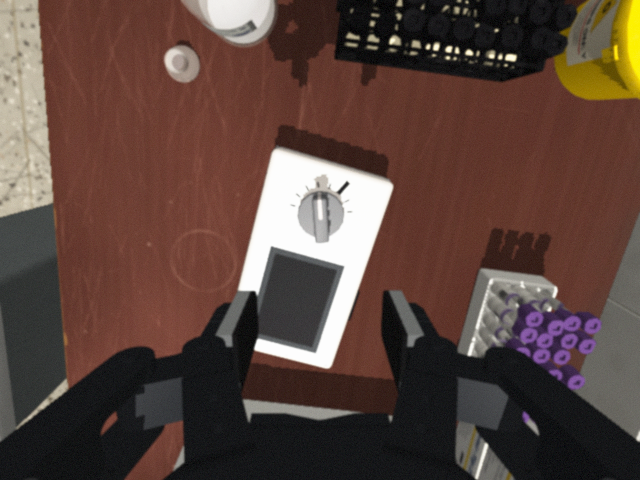

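The wrist view shows the knob skirt centred at about (321,213). The bar runs from (318,190) to (322,241), the long mark is at (343,187), and the window is at (298,300).

```bash
python3 - <<'E'
from h import *
T=[[0.9923096311984881, 0.11913354135555591, 0.03359754685688298, 0.5017180354299299], [0.12377395429887611, -0.952229678699584, -0.27917494020936545, 0.3576393957665761], [-0.0012665180362434034, 0.28118648318823425, -0.9596523107898468, 0.37379391885519886], [0,0,0,1]]
m=dict(fx=372.126,fy=372.126,cx=319.318,cy=239.37,T=np.array(T))
im=cv2.imread("pics/w1.png"); 
def sub(x0,x1,y0,y1,mask):
    o=np.zeros(mask.shape,bool); o[y0:y1,x0:x1]=mask[y0:y1,x0:x1]; return o
print("window",rect(m,sub(262,345,245,350,im.max(2)<85),.045))
print("index",rect(m,sub(335,352,178,197,im.max(2)<100),.045))
g=im.max(2); print("skirt",rect(m,sub(296,346,180,246,(g<200)&(g>100)),.055))
for p,z in (((318,190),.057),((322,241),.077),((321,213),.055),((343,187),.045)): print(p,ray(m,p,z)*1000)
c=cv2.resize(im[165:260,270:380],None,fx=6,fy=6,interpolation=cv2.INTER_CUBIC); cv2.imwrite("pics/c2.png",c)
E
```

```text
window (array([496.3, 196.6,  87.2,  61.5,  80.9]), array([295.2, 299.3]))
index (array([527.8, 311.8,  12.5,   2.2,  56. ]), array([342.7, 187.5]))
skirt (array([510.9, 290.1,  55.5,  39.6, -85.9]), array([324., 205.]))
(318, 190) [[506.25488902 308.93252215  57.        ]]
(322, 241) [[514.49835435 270.17280071  77.        ]]
(321, 213) [[511.36421364 288.92718739  55.        ]]
(343, 187) [[528.03391794 312.46823689  45.        ]]
```

View pics/c2.png

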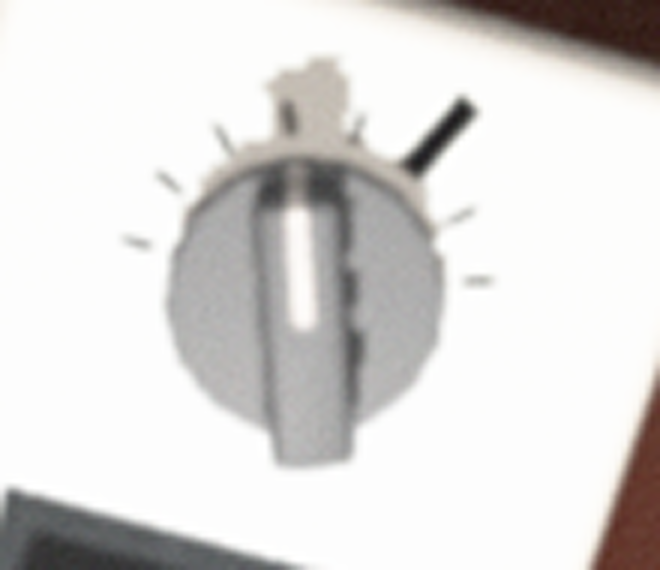

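Emit:
{"fn": "servo_tool", "kwargs": {
  "rows": [
    [1,0.5,40,-0.5],
    [1,0.5,85,-0.5],
    [1,0.5,125,-0.5],
    [1,0.5,150,-0.5],
    [1,0.5,163,-0.5],
    [1,0.5,170,-0.5],
    [1,0.5,170,-0.5]
  ]
}}

```text
clock: 2.28
eef_pos: [0.5119, 0.2874, 0.0618]
ee_rot: [2.018, 2.407, 0.001]
ft_force: [0.0, 0.0, 0.5]
opening: 0.051
gripper_force: 0.0
```

Emit:
{"fn": "servo_tool", "kwargs": {
  "rows": [
    [0,0,0,0],
    [0,0,0,0],
    [0,0,0,0],
    [0,0,0,0],
    [0,0,0,0],
    [0,0,0,0]
  ],
  "fingers": -1,
  "newtons": 40
}}

```text
clock: 3.02
eef_pos: [0.5111, 0.287, 0.0623]
ee_rot: [-2.018, -2.406, 0.001]
ft_force: [-3.8, -0.4, 5.6]
opening: 0.0109
gripper_force: 40.6
```

Emit:
{"fn": "servo_tool", "kwargs": {
  "rows": [
    [0,0,0,0.8],
    [0,0,0,1.6],
    [0,0,0,2.4],
    [0,0,0,3.2],
    [0,0,0,4.0],
    [0,0,0,4.8],
    [0,0,0,5.6],
    [0,0,0,6.4],
    [0,0,0,7.0],
    [0,0,0,7.3],
    [0,0,0,7.3],
    [0,0,0,7.3]
  ]
}}

```text
clock: 4.53
eef_pos: [0.5112, 0.2869, 0.0623]
ee_rot: [-2.77, -1.48, 0.001]
ft_force: [-4.1, -1.0, 6.5]
opening: 0.0108
gripper_force: 40.6
```

```bash
python3 -c "
from h import *
delta([511,287,220],-34)"
```

```text
t 4.53 tcp [511.2 286.9  62.3] z-tool [-0.001  0.001 -1.   ] yang -33.8 q [-0.89  0.57  0.5   1.65 -0.31  1.01 -0.88] open 10.8 F [-4.1 -1.   6.5] 40.6
shift [-1.000e-01 -4.000e-01 -1.577e+02] twist opts [  0.04  30.04 -29.96]
```

Emit:
{"fn": "servo_tool", "kwargs": {
  "rows": [
    [0,0,0,0],
    [0,0,0,0],
    [0,0,0,0],
    [0,0,0,0]
  ],
  "fingers": 0.3
}}

```text
clock: 5.03
eef_pos: [0.5119, 0.2868, 0.0612]
ee_rot: [2.771, 1.48, 0.0]
ft_force: [0.4, 0.6, -0.2]
opening: 0.0551
gripper_force: 0.0
```

Emit:
{"fn": "servo_tool", "kwargs": {
  "rows": [
    [0,0,-20,0],
    [0,0,-60,0],
    [0,0,-110,0],
    [0,0,-150,0],
    [0,0,-170,0],
    [0,0,-170,0]
  ]
}}

```text
clock: 5.78
eef_pos: [0.513, 0.2872, 0.2331]
ee_rot: [-2.771, -1.48, -0.007]
ft_force: [-0.2, 0.1, -0.2]
opening: 0.0554
gripper_force: 0.0
```

```bash
python3 - <<'E'
from h import *
delta([540,-236,250],17.5)
m=manip.camera_model("wrist"); im=manip.snapshot("wrist")[:,:,::-1].copy()
cv2.imwrite("pics/w2.png",im)
import pickle; pickle.dump({k:m[k] for k in("fx","fy","cx","cy","T")},open("w2.pkl","wb"))
T=np.array(m["T"]); q=T[:3,:3].T@(np.array([.511,.287,.07])-T[:3,3]); u=int(m["fx"]*q[0]/q[2]+m["cx"]); v=int(m["fy"]*q[1]/q[2]+m["cy"]); print(u,v)
cv2.imwrite("pics/c3.png",cv2.resize(im[max(v-50,0):v+50,u-60:u+60],None,fx=5,fy=5,interpolation=cv2.INTER_CUBIC))
E
```

```text
t 5.78 tcp [513.  287.2 233.1] z-tool [ 0.004  0.002 -1.   ] yang -33.8 q [-0.92  0.42  0.56  1.42 -0.22  1.36 -0.95] open 55.4 F [-0.2  0.1 -0.2] 0.0
shift [-419.7  313.5  -17.9] twist opts [ -8.55  21.45 -38.55]
317 220
```

View pics/c3.png

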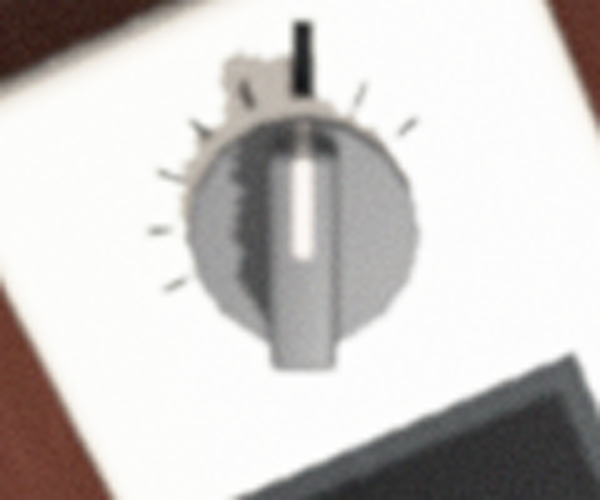

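The pointer now stands exactly at the long mark, with both at about x=302 in the crop. Next I move over to the box.

Emit:
{"fn": "servo_tool", "kwargs": {
  "rows": [
    [-20,15,0,-0.4],
    [-58,43,0,-1.2],
    [-100,74,0,-2],
    [-142,106,0,-2.9],
    [-184,137,0,-3.7],
    [-226,168,0,-4.6],
    [-268,200,0,-5.5],
    [-310,231,0,-6.3],
    [-352,262,0,-7.2],
    [-390,291,0,-8],
    [-415,309,0,-8.5],
    [-419,312,0,-8.5]
  ],
  "fingers": 1
}}

```text
clock: 7.32
eef_pos: [0.5361, -0.2377, 0.2294]
ee_rot: [-1.87, -2.521, 0.004]
ft_force: [0.0, 0.8, -0.2]
opening: 0.0851
gripper_force: 0.0
```

Emit:
{"fn": "servo_tool", "kwargs": {
  "rows": [
    [0,0,0,0],
    [0,0,0,0]
  ]
}}

```text
clock: 7.58
eef_pos: [0.5386, -0.2323, 0.2307]
ee_rot: [-1.859, -2.53, -0.002]
ft_force: [-0.1, -0.3, -0.1]
opening: 0.0855
gripper_force: 0.0
```

```bash
python3 - <<'E'
from h import *
delta([540.6,-236.5,4],17.5)
m=manip.camera_model("wrist"); im=manip.snapshot("wrist")[:,:,::-1].copy()
cv2.imwrite("pics/w3.png",im)
import pickle; pickle.dump({k:m[k] for k in("fx","fy","cx","cy","T")},open("w3.pkl","wb"))
o=np.zeros(im.shape[:2],bool); o[120:330,230:410]=im.min(2)[120:330,230:410]>110
for z in (.022,.0): print(rect(m,o,z))
E
```

```text
t 7.58 tcp [ 538.6 -232.3  230.7] z-tool [-0.001  0.002 -1.   ] yang 17.4 q [-0.03  0.43  0.6   1.42 -0.24  1.37  0.88] open 85.5 F [-0.1 -0.3 -0.1] 0.0
shift [ -5.1   0.7 226.7] twist opts [-2.000e-02  2.998e+01 -3.002e+01]
(array([ 541. , -237.1,   77.9,   53.3,  -72.8]), array([320.2, 211.8]))
(array([ 542.5, -241.7,   82.8,   56.7,  -72.8]), array([320.2, 211.8]))
```

View pics/w3.png

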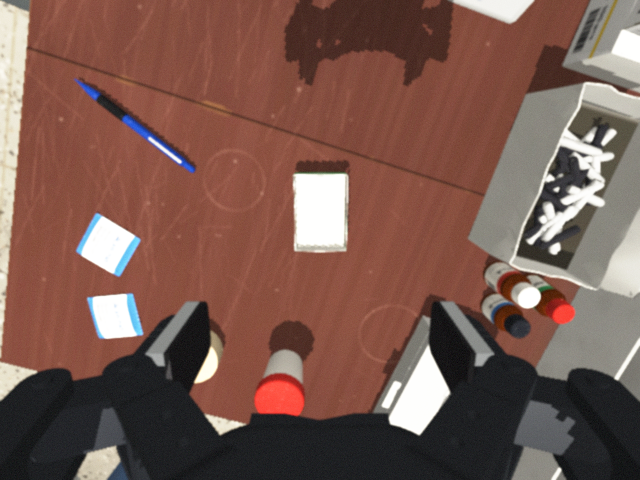

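The box is at (320,212), clear all round, and both views agree on its pose. I'll descend and grip it.

Emit:
{"fn": "servo_tool", "kwargs": {
  "rows": [
    [-2,0.5,25,0],
    [-5.5,1,70,0],
    [-5.5,1,120,0],
    [-5.5,1,165,0],
    [-5.5,1,195,0],
    [-5.5,1,213,0],
    [-5.5,1,222,0],
    [-5.5,1,226,0],
    [-5.5,1,226,0],
    [-5.5,1,226,0]
  ]
}}

```text
clock: 8.88
eef_pos: [0.5414, -0.2403, 0.0063]
ee_rot: [1.863, 2.527, 0.001]
ft_force: [0.4, 0.1, 0.2]
opening: 0.0854
gripper_force: 0.0
```

Emit:
{"fn": "servo_tool", "kwargs": {
  "rows": [
    [0,0,0,0],
    [0,0,0,0],
    [0,0,0,0],
    [0,0,0,0],
    [0,0,0,0],
    [0,0,0,0]
  ],
  "fingers": -1,
  "newtons": 30
}}

```text
clock: 9.62
eef_pos: [0.5411, -0.2401, 0.0058]
ee_rot: [1.863, 2.528, 0.0]
ft_force: [-0.5, 0.6, 5.0]
opening: 0.0508
gripper_force: 33.2
```

Emit:
{"fn": "servo_tool", "kwargs": {
  "rows": [
    [0,0,-10,0],
    [0,0,-30,0],
    [0,0,-60,0],
    [0,0,-95,0],
    [0,0,-130,0],
    [0,0,-160,0],
    [0,0,-180,0],
    [0,0,-190,0],
    [0,0,-190,0],
    [0,0,-190,0]
  ]
}}

```text
clock: 10.88
eef_pos: [0.5399, -0.2393, 0.194]
ee_rot: [-1.863, -2.527, 0.001]
ft_force: [-0.5, 0.2, -2.0]
opening: 0.0509
gripper_force: 32.6
```

```bash
python3 - <<'E'
from h import *
delta([496.5,196.6,196],-9.1)
m=manip.camera_model("wrist"); im=manip.snapshot("wrist")[:,:,::-1].copy()
cv2.imwrite("pics/w4.png",im)
import pickle; pickle.dump({k:m[k] for k in("fx","fy","cx","cy","T")},open("w4.pkl","wb"))
E
```

```text
t 10.88 tcp [ 539.9 -239.3  194. ] z-tool [-0.002  0.001 -1.   ] yang 17.2 q [-0.02  0.46  0.6   1.47 -0.26  1.29  0.9 ] open 50.9 F [-0.5  0.2 -2. ] 32.6
shift [429.3  87.5  -1.4] twist opts [  4.39  34.39 -25.61]
```

View pics/w4.png

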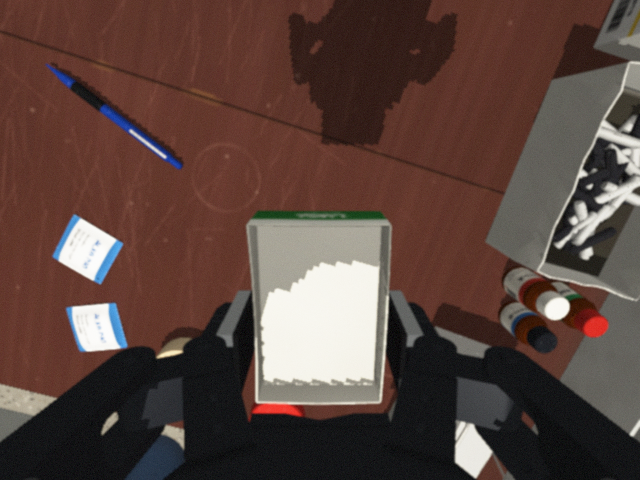

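```bash
python3 - <<'E'
from h import *; import pickle
m=pickle.load(open("w4.pkl","rb")); s=manip.observe(); M=R.from_rotvec(s["ee_rot"]).as_matrix(); p=np.array(s["eef_pos"])
for z in (.205,.21,.215):
    c=ray(m,[(249,221),(391,221),(383,404),(258,404)],z)
    t=(c-p)@M*1000
    print(z,t.round(1).tolist(),t.mean(0).round(1),[np.linalg.norm(c[i]-c[i-1]).round(4) for i in range(4)])
E
```

```text
0.205 [[39.9, -25.7, -10.9], [39.9, 26.1, -11.0], [-39.9, 27.1, -11.2], [-40.0, -26.0, -11.1]] [ -0.    0.4 -11.1] [np.float64(0.0799), np.float64(0.0518), np.float64(0.0798), np.float64(0.0531)]
0.21 [[41.1, -24.7, -15.9], [41.1, 25.1, -16.0], [-35.7, 26.0, -16.2], [-35.7, -25.1, -16.1]] [  2.7   0.3 -16.1] [np.float64(0.0768), np.float64(0.0498), np.float64(0.0768), np.float64(0.0511)]
0.215 [[42.3, -23.7, -20.9], [42.3, 24.1, -21.0], [-31.4, 25.0, -21.2], [-31.5, -24.1, -21.1]] [  5.4   0.3 -21. ] [np.float64(0.0738), np.float64(0.0479), np.float64(0.0738), np.float64(0.0491)]
```

The box sits level in the grip, with its rim where it should be. Its centre is at tool x +2.7 mm and its underside 6 mm below the TCP. I'll carry it over the stand now.

Emit:
{"fn": "servo_tool", "kwargs": {
  "rows": [
    [10,2,0,0.1],
    [35,7,0,0.3],
    [75,15,0,0.7],
    [120,24,0,1.2],
    [167,34,0,1.7],
    [214,43,0,2.2],
    [261,53,0,2.7],
    [308,62,0,3.2],
    [350,71,0,3.6],
    [388,78,0,4.0],
    [415,84,0,4.3],
    [427,86,0,4.4]
  ]
}}

```text
clock: 12.42
eef_pos: [0.4951, 0.1962, 0.1947]
ee_rot: [-2.388, -2.04, 0.001]
ft_force: [-0.1, -1.2, -1.2]
opening: 0.0509
gripper_force: 32.6
```

Emit:
{"fn": "servo_tool", "kwargs": {
  "rows": [
    [0,0,0,0],
    [0,0,0,0],
    [0,0,0,0]
  ]
}}

```text
clock: 12.8
eef_pos: [0.4969, 0.1917, 0.1954]
ee_rot: [2.395, 2.033, -0.0]
ft_force: [0.5, 0.8, -0.8]
opening: 0.0506
gripper_force: 32.6
```

```bash
python3 - <<'E'
from h import *
delta([495.8,193.9,66],-9.1)
m=manip.camera_model("wrist"); im=manip.snapshot("wrist")[:,:,::-1].copy()
cv2.imwrite("pics/w5.png",im)
E
```

```text
t 12.8 tcp [496.9 191.7 195.4] z-tool [ 0. -0. -1.] yang -9.3 q [-0.81  0.32  0.53  1.63 -0.17  1.23 -0.41] open 50.6 F [ 0.5  0.8 -0.8] 32.6
shift [  2.1  -1.5 129.4] twist opts [ -0.04  29.96 -30.04]
```

View pics/w5.png

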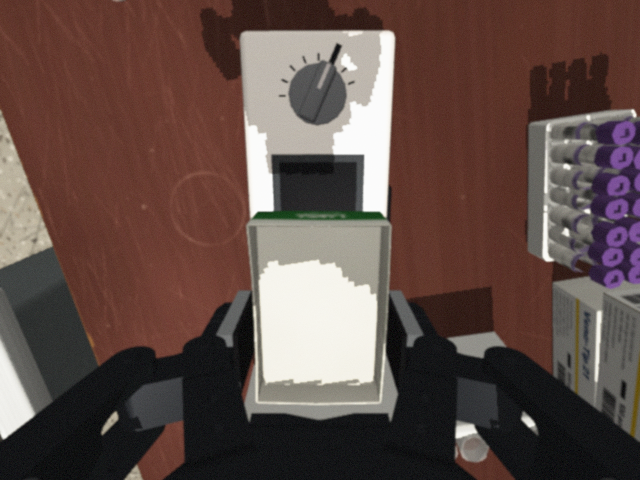

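The box is lined up over the window at (318,185), and the knob pointer is still on the long mark. I'll descend in two stages.

Emit:
{"fn": "servo_tool", "kwargs": {
  "rows": [
    [0.5,-0.3,10,0],
    [1,-0.6,30,0],
    [2,-1,55,0],
    [2,-1,78,0],
    [2,-1,95,0],
    [2,-1,107,0],
    [2,-1,114,0],
    [2,-1,117,0],
    [2,-1,117,0],
    [2,-1,117,0]
  ]
}}

```text
clock: 14.1
eef_pos: [0.4963, 0.1958, 0.0789]
ee_rot: [2.392, 2.036, 0.002]
ft_force: [-0.5, 1.1, -1.3]
opening: 0.0509
gripper_force: 32.6
```

```bash
python3 - <<'E'
from h import *
for i in range(3):
    delta([495.8,193.9,66],-9.1); manip.snapshot("top")
E
```

```text
t 14.1 tcp [496.3 195.8  78.9] z-tool [ 0.001  0.001 -1.   ] yang -9.2 q [-0.78  0.44  0.49  1.78 -0.25  0.98 -0.35] open 50.9 F [-0.5  1.1 -1.3] 32.6
shift [-2.  -0.2 12.9] twist opts [-1.000e-02  2.999e+01 -3.001e+01]
t 14.15 tcp [496.2 195.8  78.9] z-tool [ 0.001  0.001 -1.   ] yang -9.2 q [-0.78  0.44  0.49  1.78 -0.25  0.98 -0.35] open 51.0 F [ 0.4  0.2 -0.7] 32.6
shift [-1.9 -0.1 12.9] twist opts [-1.000e-02  2.999e+01 -3.001e+01]
t 14.2 tcp [496.2 195.7  78.8] z-tool [ 0.001  0.    -1.   ] yang -9.2 q [-0.78  0.44  0.49  1.78 -0.25  0.98 -0.35] open 50.8 F [-0.4 -0.6 -1.4] 32.6
shift [-1.9 -0.1 12.8] twist opts [-1.000e-02  2.999e+01 -3.001e+01]
```

Emit:
{"fn": "servo_tool", "kwargs": {
  "rows": [
    [-1,0,3,0],
    [-2,0,7,0],
    [-2,0,10,0],
    [-2,0,12,0],
    [-2,0,12.5,0],
    [-2,0,12.5,0],
    [-2,0,12.5,0],
    [-2,0,12.5,0],
    [-2,0,12.5,0],
    [-2,0,12.5,0],
    [-2,0,12.5,0],
    [-2,0,12.5,0]
  ]
}}

```text
clock: 15.75
eef_pos: [0.4955, 0.1936, 0.0658]
ee_rot: [2.392, 2.036, 0.0]
ft_force: [0.6, 0.4, -0.7]
opening: 0.0511
gripper_force: 32.6
```

```bash
python3 - <<'E'
from h import *; 
delta([495.8,193.9,66],-9.1)
m=manip.camera_model("wrist"); im=manip.snapshot("wrist")[:,:,::-1].copy(); sd=manip.snapshot("side")[:,:,::-1]
p=(ray(m,[(249,221),(391,221),(383,404),(258,404)],.082)*1000); print("box centre",p.mean(0))
a=cv2.resize(im,(400,300)); b=cv2.resize(sd[190:290,250:383],(400,300))
cv2.imwrite("pics/f.png",np.hstack([a,b]))
E
```

```text
t 15.75 tcp [495.5 193.6  65.8] z-tool [ 0. -0. -1.] yang -9.2 q [-0.77  0.46  0.49  1.8  -0.26  0.95 -0.34] open 51.1 F [ 0.6  0.4 -0.7] 32.6
shift [ 0.3  0.3 -0.2] twist opts [-1.000e-02  2.999e+01 -3.001e+01]
box centre [496.19178694 196.27980114  82.        ]
```

View pics/f.png

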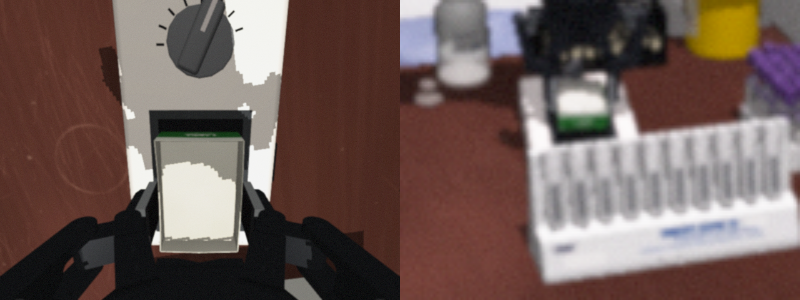

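The box hovers level and parallel over the window, with its rim at (200,140) in the left half. The stand hasn't moved.

```bash
python3 -c "
from cell import manip
print(manip.hand_in())"
```

```text
the job is handed in; nothing more can be done
None
```

I turned the focus knob to the index mark, carried the lancet box over the tube stand, and handed the job in with the box held still and level about 15 mm above the reader's window, centred within about 1 mm by my measurements; the hand-in returned no verdict.

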